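# Lock the sole foot into the bench jack

## Task

Take the sole foot (the long, shoe-shaped steel anvil) out of the wooden rack and fit it in the bench jack's bayonet socket: feel for the two slots, press it down against the spring, turn it a quarter turn clockwise and let it rise into its catch, so that it is left locked with its toe towards the robot. Never force it against the jack (no contact above 70 N, neither pushing nor against the stop), and leave the heel foot in the rack and the tins on the bench as they are.

Things in the scene. Friction and masses are not known exactly. Their poses are not given: they have to be found in the camera images.
- jack: Bench jack, fixed on the bench: round grey cast base 136 mm across, on it an upright bare-steel head 68 mm across with a bayonet socket in its top. Origin under its centre, z up along the socket's axis, x away from the robot. The head is clamped in the base at an angle that is NOT measured: its two slots lie along the jack's +y and -y only to within 0.5 rad either way.
- jack_mouth (a point): Centre of the socket's flat rim, on the axis, 80 mm above the bench. Bore 28 mm wide, 3 mm chamfer; two slots, one across from the other, 10 mm wide, out to 48 mm across, pass through the lip. A camera sees them; else feel: lugs ride on the flat rim under light pressure and drop in at the slots (0.05 rad play each way). In a slot, a spring stops the foot 6 mm down.
- jack_lip (a point): On the axis at the underside of the 12 mm lip, 68 mm above the bench. Below it lugs can turn clockwise only (from above), a quarter turn and 3 degrees, to a stop; there 4 mm deep catches are cut up into the lip. Lugs pass under it with their undersides 19 to 23 mm below the rim (23 is the floor). A spring follower pushes up on the spigot's end: 6 N at first touch, 15 N at the floor.
- sole_foot: The sole foot, steel, 0.3 to 0.55 kg, 104 mm high: a sole-shaped plate 160 mm long on a neck, collar (54 mm wide, 50 to 56 mm up) and spigot (26 mm wide, nose chamfer 6 mm). Origin at the centre of the spigot's lower end, z up, x to the toe. Origin above the bench: 58 mm with the lugs on the jack's rim, 52 resting on the spring, 35 to 39 pressed down, 43 locked.
- sole_foot_waist (a point): Where to grip the sole foot: middle of its plate's waist, on the axis, 96 mm above its origin. The plate is 16 mm thick (88 to 104 mm up); its sides are parallel here, 44 mm apart across y, from 22 mm before to 22 mm behind this point. The neck below is at most 38 mm wide.
- sole_foot_toe (a point): Toe end of the sole foot's plate: 88 mm along x from the foot's axis, 96 mm above its origin. The heel end is 70 mm from the axis on the other side.
- sole_foot_lugs (a point): On the sole foot's axis at the underside of its two lugs, 22 mm above its origin. The lugs stick out of the spigot along the foot's +x and -x, 42 mm over both, 8 mm wide, 7 mm high.
- rack: Wooden storage block, fixed on the bench, 124 x 256 mm at its foot board, 54 mm high, with two plain 46 mm holes 58 mm either side of its centre along its y. Origin under its centre. The sole foot and heel foot hang in it by their collars, origins 4 mm above the bench, toes roughly towards the robot; which hangs in which hole varies.
- heel_foot: The heel foot: the same shank and spigot, but a short rounded plate 66 mm long and 53 mm wide, 104 mm high. Origin at the centre of the spigot's lower end, z up. Stays in the rack.
- nail_tin: Bystander: open round tin of nails, 96 mm across, 41 mm high; origin under its centre.
- eyelet_tin: Bystander: small open round tin of eyelets, 50 mm across, 17 mm high; origin under its centre.

How it is judged:
On the way, in this order (a step that is already met when the one before it is completed fails the run):
1. the sole foot is lifted out of the rack (height (world z) of sole_foot above 0.06 m), for 0.1 s.
2. the sole foot is pressed down in the jack's socket until its lugs are below the lip (horizontal distance between sole_foot and jack below 0.004 m and z of sole_foot in the frame of jack below 0.04 m), for 0.1 s.
At the end, for the whole second after the job is handed in: The sole foot stands locked in the jack, at rest and let go: origin within 4 mm of the jack's axis and 40.8 to 45.5 mm above the bench (lugs sprung up into the catches), tilted less than 0.08 rad, toe 62 mm or more towards the jack's -x side (horizontal distance between sole_foot and jack below 0.004 m and z of sole_foot in the frame of jack between 0.0408 and 0.0455 m and angle between sole_foot's own z axis and vertical below 0.08 rad and x of sole_foot_toe in the frame of jack below -0.062 m and linear speed of sole_foot below 0.02 m/s and angular speed of sole_foot below 0.1 rad/s); the robot touches nothing.
It fails at once if the sole foot is forced against the jack with more than 70 N (contact force between sole_foot and jack above 70 N).
It fails at once if the heel foot is moved by more than 20 mm (distance of heel_foot from where it was at the start of the episode above 0.02 m).
It fails at once if a tin is moved by more than 20 mm (distance of any of nail_tin, eyelet_tin from where it was at the start of the episode above 0.02 m).
It also fails if it takes over 72 s, if anything falls off the work surface, if the arm or the gripper's body presses on something with over 40 N, if the wrist force passes 120 N, or if a joint passes its speed limit or range.

## Robot

A 7-joint arm with a two-finger parallel gripper is mounted at the origin on a cart in front of the work surface, level with it; the furniture and walls round the work are solid. World frame = base frame: x ahead of the robot, y to its left, z up, the work surface at z = 0. Lengths are in m, angles in rad, forces in N, time in s.
With the tool pointing down it reaches from about 0.35 to 0.775 m from the base axis. Payload 3.1 kg.
Tool frame: the origin (TCP) lies midway between the tips of the shut fingers; the grasp point (between the pads) lies 19 mm behind it; z points along the fingers, y is the line along which they close (so a half turn about z gives the same grasp; the last joint's range is limited). The gripper opens to 85 mm and grips with 20 to 120 N. Pads are 22 mm wide; open, the fingers measure 114 mm over their backs; the gripper's body (76 mm by 85 mm) begins 54 mm behind the grasp point. The pads swing forward as they close: fully open they stand 13 mm farther back than shut.
Start: joints at [-1.18, 0.311, 0.014, 1.512, -0.004, 1.319, -0.027], TCP at [0.231, 0.499, 0.231] pointing down, gripper open.
Joint ranges: [-2.7, 2.7], [-0.3, 1.91], [-1.27, 1.3], [0.12, 2.57], [-1.44, 4.58], [0.2, 2.03], [-3.05, 3.05]. Speed limits (rad/s): [2.79, 2.79, 3.14, 3.14, 3.14, 3.14, 3.14].

## Interface

Orientations are given as a unit quaternion [w, x, y, z].
In Python, from workcell import env gives the robot as it stands.
- The arm moves only by the tool arm_command, never from a script. Its argument "motion" is a list of rows, each an object of numbers: "x", "y", "z": the shift along the tool's x, y, z in mm; "ax", "ay", "az": the turn, a rotation vector about the tool's x, y, z in degrees; "fingers": the opening, from -1 (shut) to 1 (fully open), so that 0 is half open. In form: [{"x": .., "y": .., "z": .., "ax": .., "ay": .., "az": .., "fingers": ..}, ...]. A call has 1 to 10 rows; each row is the pose to reach, as a shift and turn from the pose commanded when the call began, along the tool's axes at that moment; what a row does not reach only later rows make up. A row lasts 1/12 s, in which the tool goes at most 41.7 mm and 7.16 degrees, less where a joint would pass 70% of its speed; a pose out of reach is approached as far as the arm can. A call with a gripper value outside its range is refused whole. The fingers move at their own pace and stop on an object; "grip_force" is the grip in N (left out, the last holds). Time passes only in rows, so rows that repeat a pose let the fingers close. It gives the time, the measured TCP pose, the force, the opening and the grip force at its end, in the units of the state.
- env.get_obs(): the state, without advancing time (a new reading comes with each control period).
- env.grab_frame(name): name is "scene" or "top"; returns (picture, depth): 480x640x3 uint8, blue, green, red; 480x640 float32, m along the optical axis (not along the pixel's ray), 0 where there is no reading.
- env.get_calibration(name): a dict with "fx", "fy", "cx", "cy" (pixels), "R" (3x3) and "t" (3): a world point X has camera coordinates R X + t. Camera axes: x right, y down, z forward; pixel columns grow to the right and rows downward; lengths in m; the calibration is good to about 2 mm. A picture is of the moment at which its call begins. get_calibration takes no time and is no camera call.
- env.job_done(): hands the job in; it is judged then, once.
The state is a dict: "t": time; "q": joint angles; "dq": joint speeds; "tau": joint torques, N m; "ee_pos": TCP position; "ee_rot": TCP orientation; "wrist_force": force on the tool from outside, world axes, zero at the start; "torque": the same for the moment, N m; "grip_width": finger opening in m; "grip_force": force on a finger pad.
Only numpy, scipy, OpenCV 4.12 (cv2) and the standard library are available. Lean on these libraries where they do the work, as an engineer would, in place of code of your own. Each camera call takes 0.05 s, during which the arm holds its last target. There are 200 camera calls.

## Working session

There is one attempt and no reset: what is moved stays moved. The work goes in short steps, Python scripts to look and compute and a tool call to move; the robot and the scene stay as the last step left them, time stands still between calls to the robot, and variables do not carry over. Pictures are saved under pics/ and viewed, at most 10 in all, crops included, and the job is handed in when it is done.

Besides the shell and the picture viewer there is one more tool, called as name(argument=value, ...), one argument or row to a line, values as JSON. arm_command: Moves the arm, as the interface text tells. Its arguments: {"type":"object","properties":{"motion":{"type":"array"},"grip_force":{"type":"number"}},"required":["motion"]}

```bash
mkdir -p pics; python3 - <<'E'
from workcell import env
import cv2,numpy as np
o=env.get_obs();print({k:np.round(v,4).tolist() for k,v in o.items()})
for n in("scene","top"):
    p,d=env.grab_frame(n);cv2.imwrite(f"pics/{n}0.png",p);np.save(f"pics/{n}0.npy",d)
    c=env.get_calibration(n);print(n,c)
E
```

```text
{'t': 0.0, 'q': [-1.1797, 0.3117, 0.014, 1.513, -0.0044, 1.3192, -0.0272], 'dq': [-0.0018, -0.0008, 0.0005, 0.0011, 0.0007, 0.0009, 0.0014], 'tau': [0.0007, -37.9916, 0.1464, -23.0583, 0.012, 0.0134, -0.0], 'ee_pos': [0.2304, 0.4986, 0.2302], 'ee_rot': [-0.0002, 0.2147, 0.9767, -0.0012], 'wrist_force': [0.0113, 0.4226, 0.4029], 'torque': [-0.065, 0.0204, -0.0416], 'grip_force': 0.0, 'grip_width': 0.0853}
scene {'fx': 444.41022592112574, 'fy': 444.41022592112574, 'cx': 309.7759916087698, 'cy': 240.22895698704818, 'R': array([[ 0.57176545, -0.82040492,  0.00447609],
       [-0.4887274 , -0.3449812 , -0.80133233],
       [ 0.65896115,  0.45598656, -0.59820269]]), 't': array([-0.26363631,  0.35574752,  0.53028023])}
top {'fx': 572.1885029504922, 'fy': 572.1885029504922, 'cx': 315.71503060871396, 'cy': 236.90869119758315, 'R': array([[-0.00589775, -0.99990655, -0.01233324],
       [-0.99607394,  0.00696367, -0.08825085],
       [ 0.08832848,  0.01176433, -0.99602193]]), 't': array([0.08928402, 0.54353974, 0.98905674])}
```

View pics/top0.png

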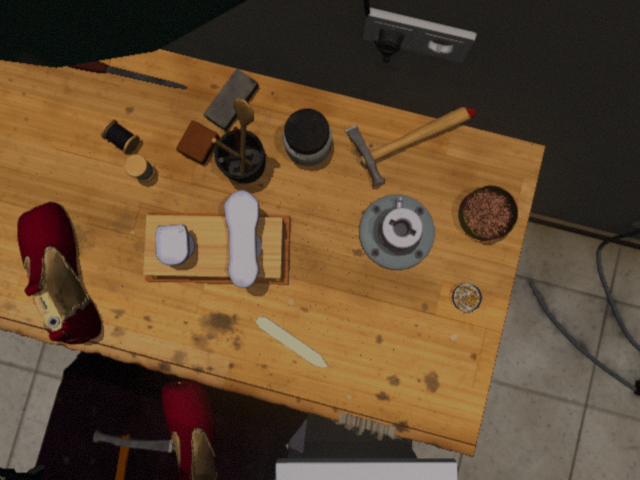

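View pics/scene0.png

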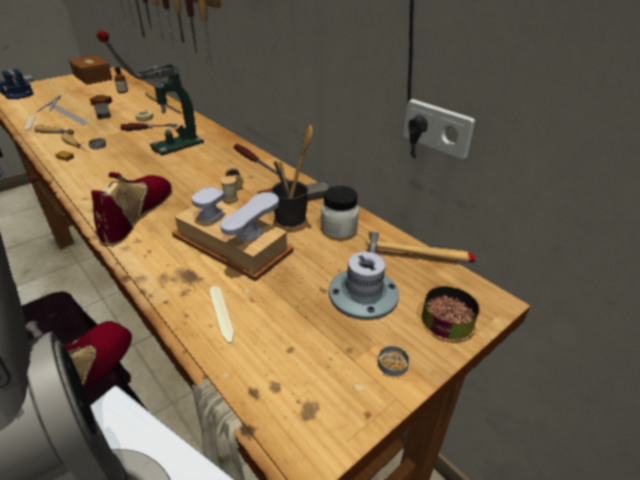

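The top view shows the sole foot at about (242,240), with its ends at rows 192 and 287. The heel foot is at (173,245), the jack at (401,229), and the tins at (488,214) and (466,297). In the scene view the jack's slots are visible at (366,262).

```bash
cat > h.py <<'E'
import cv2,numpy as np
from workcell import env
def ray(n,uv,z):
    c=env.get_calibration(n);R,t=c["R"],c["t"]
    uv=np.atleast_2d(uv).astype(float)
    d=np.c_[(uv[:,0]-c["cx"])/c["fx"],(uv[:,1]-c["cy"])/c["fy"],np.ones(len(uv))]@R
    o=-R.T@t
    return o+d*((z-o[2])/d[:,2])[:,None]
def world(n,d):
    c=env.get_calibration(n);v,u=np.mgrid[0:480,0:640]
    P=np.stack([(u-c["cx"])/c["fx"]*d,(v-c["cy"])/c["fy"]*d,d],-1)
    return (P-c["t"])@c["R"]
E
python3 - <<'E'
from h import *
p=cv2.imread("pics/top0.png");d=np.load("pics/top0.npy");W=world("top",d)
z=W[...,2]
def blob(lo,hi,box):
    m=np.zeros(z.shape,np.uint8);y0,y1,x0,x1=box
    m[y0:y1,x0:x1]=((z>lo)&(z<hi))[y0:y1,x0:x1]
    n,l,s,c=cv2.connectedComponentsWithStats(m);k=1+s[1:,4].argmax();return l==k
b=blob(.095,.125,(180,295,210,270)); q=W[b]
print("plate z",np.median(q[:,2]),b.sum())
v,u=np.nonzero(b);G=ray("top",np.c_[u,v],.108)[:,:2]
r=cv2.minAreaRect((G*1000).astype(np.float32));print("sole rect",r,cv2.boxPoints(r))
m=G.mean(0);w,V=np.linalg.eigh(np.cov((G-m).T));a=V[:,1];a=-a if a[0]>0 else a
s=(G-m)@a;n=(G-m)@[-a[1],a[0]]
print("axis",a,np.arctan2(a[1],a[0]),s.min(),s.max(),m)
for k in np.arange(-.085,.09,.01):
    i=abs(s-k)<.003
    if i.any(): print(round(k,3),np.round([n[i].min(),n[i].max()],4))
b=blob(.075,.09,(195,260,360,440));v,u=np.nonzero(b);G=ray("top",np.c_[u,v],.08)[:,:2]*1000
print("jack z",np.median(z[b]),cv2.minEnclosingCircle(G.astype(np.float32)),cv2.fitEllipse(cv2.convexHull(G.astype(np.float32))))
cc=cv2.resize(p[205:255,375:430],None,fx=7,fy=7,interpolation=3)
s_=cv2.imread("pics/scene0.png")[245:305,335:395];s2=cv2.resize(s_,(350,350),interpolation=3)
cv2.imwrite("pics/j.png",np.hstack([cc,s2]))
print("bench z",np.median(z[300:330,330:400]))
for nm,c in(("nail",(488,214)),("eye",(466,297))):print(nm,ray("top",c,.02))
E
```

```text
plate z 0.10847956360471031 2740
sole rect ((535.564697265625, 206.57118225097656), (158.53912353515625, 55.728797912597656), 0.17289933562278748) [[456.2114  234.19624]
 [456.3796  178.4677 ]
 [614.91797 178.94612]
 [614.74976 234.67467]]
axis [-0.99936058 -0.03575513] -3.105829896325336 -0.07730570463887718 0.08142932940542619 [0.53771078 0.20487862]
-0.075 [-0.0141  0.0138]
-0.065 [-0.0243  0.0233]
-0.055 [-0.0278  0.028 ]
-0.045 [-0.0281  0.0277]
-0.035 [-0.0268  0.0274]
-0.025 [-0.0254  0.0254]
-0.015 [-0.0224  0.0235]
-0.005 [-0.0211  0.0215]
0.005 [-0.0213  0.0212]
0.015 [-0.0216  0.0225]
0.025 [-0.0219  0.0222]
0.035 [-0.0222  0.0219]
0.045 [-0.0241  0.0232]
0.055 [-0.0244  0.0244]
0.065 [-0.0229  0.0225]
0.075 [-0.0167  0.0173]
jack z 0.07972062293455852 ((554.9500732421875, -58.664222717285156), 34.19535446166992) ((554.925537109375, -58.8603630065918), (67.28396606445312, 67.83438110351562), 50.184173583984375)
bench z -5.1779341326405094e-05
nail [[ 0.58328599 -0.22095876  0.02      ]]
eye [[ 0.43664201 -0.17767836  0.02      ]]
```

View pics/j.png

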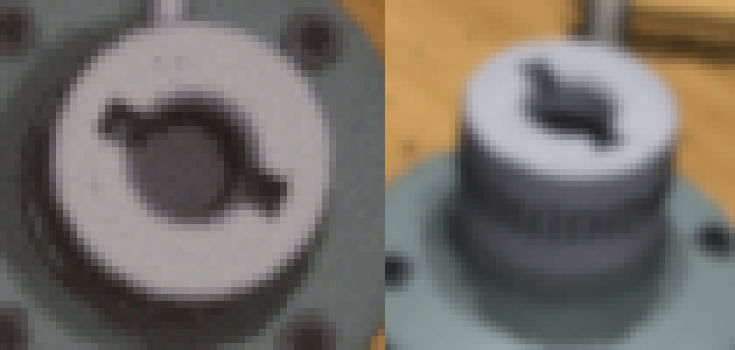

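The zoomed view shows the jack's slots as two dark notches at crop points (115,118) and (272,195), about 26° off the y axis. The plate outline puts the waist and its wide ball on the far side from the robot. That contradicts "toes towards the robot", so I'll check it against the rack and the neck.

```bash
python3 - <<'E'
from h import *
p=cv2.imread("pics/top0.png");d=np.load("pics/top0.npy");W=world("top",d);z=W[...,2]
sub=np.zeros(z.shape,bool);sub[190:290,130:300]=1
m=sub&(z>.045)&(z<.06);q=(W[m][:,:2]*1000).astype(np.float32)
r=cv2.minAreaRect(q);print("rack top",r,np.median(z[m]));print(cv2.boxPoints(r).round(1))
m=sub&(z>.008)&(z<.03);q=(W[m][:,:2]*1000).astype(np.float32)
r=cv2.minAreaRect(q);print("board",r,np.median(z[m]));print(cv2.boxPoints(r).round(1))
b=sub&(z>.095);b[:,:215]=0;q=W[b]
A=np.c_[q[:,:2],np.ones(len(q))];print("plane",np.linalg.lstsq(A,q[:,2],rcond=None)[0])
h=sub&(z>.095);h[:,215:]=0;q=(W[h][:,:2]*1000).astype(np.float32);print("heel",cv2.minAreaRect(q),q.mean(0))
# scene: neck points between rack top and plate
Ws=world("scene",np.load("pics/scene0.npy"));X=Ws.reshape(-1,3)
for lo,hi in((.056,.062),(.062,.070),(.070,.080),(.097,.112)):
    k=(X[:,2]>lo)&(X[:,2]<hi)&(X[:,0]>.42)&(X[:,0]<.65)&(X[:,1]>.15)&(X[:,1]<.26)
    if k.any():print(lo,k.sum(),X[k].min(0).round(4),X[k].max(0).round(4))
# slots
b=np.zeros((480,640),np.uint8);g=p.max(2);c=np.array([554.95,-58.7])
v,u=np.mgrid[195:260,360:440];uu=np.c_[u.ravel(),v.ravel()];G=ray("top",uu,.08)[:,:2]*1000-c
rr=np.hypot(*G.T);val=g[v.ravel(),u.ravel()];k=(rr>17)&(rr<22.5)&(val<110);print("ring",np.percentile(val[(rr>26)&(rr<31)],[5,50]),k.sum())
a=np.degrees(np.arctan2(G[k,1],G[k,0]));print(np.sort(a.round()))
a2=np.angle(np.exp(2j*np.radians(a)).mean(),deg=True)/2;print("slot line",a2)
k=(rr<25)&(val<110);D=G[k];print("hole centroid",D.mean(0))
s=G[(rr>35)&(rr<75)]
E
```

```text
rack top ((528.0222778320312, 263.81182861328125), (237.0984344482422, 104.38876342773438), 88.23799896240234) 0.05380938692471002
[[472.2 146.9]
 [576.5 143.7]
 [583.8 380.7]
 [479.5 383.9]]
board ((528.125732421875, 263.002685546875), (255.63824462890625, 124.25746154785156), 88.3094482421875) 0.01196024983089168
[[462.3 137.1]
 [586.5 133.4]
 [594.  388.9]
 [469.8 392.6]]
plane [-0.13126845 -3.95269455  0.99450659]
heel ((510.416748046875, 209.11392211914062), (284.503173828125, 68.65108489990234), 81.13129425048828) [525.70386 313.15817]
0.056 178 [0.4819 0.1682 0.056 ] [0.6499 0.2547 0.062 ]
0.062 88 [0.5078 0.1862 0.0621] [0.6497 0.2156 0.07  ]
0.07 76 [0.5115 0.1881 0.0703] [0.6499 0.2149 0.0799]
0.097 1154 [0.456  0.1761 0.097 ] [0.6142 0.2334 0.1115]
ring [158. 164.] 36
[-128. -127. -125. -124. -123. -121. -119. -119. -117. -115. -114. -113.
 -112. -110. -109. -107. -106. -104. -102.   50.   52.   53.   55.   56.
   57.   60.   62.   62.   64.   66.   67.   69.   71.   72.   74.   75.]
slot line 63.72366939147573
hole centroid [-0.48698595 -0.87052872]
```

The rack centre puts the hole axis at x≈0.526 m. From there the plate's far end is 88 mm away and its near end 70 mm away, and the scene cloud agrees. So the toe actually points **away** from the robot, at a heading of about 2°, unlike the description. I'll plan on the measurement. To insert, the foot turns 118° clockwise to a toe heading of about −116°, then the locking quarter turn brings the toe towards the robot.

```bash
cat >> h.py <<'E'
from scipy.spatial.transform import Rotation as Ro
def go(pos,yang):
    o=env.get_obs();w,x,y,z=o["ee_rot"];R0=Ro.from_quat([x,y,z,w])
    a=np.radians(yang);yv=np.array([np.cos(a),np.sin(a),0]);zv=np.array([0,0,-1.]);R1=Ro.from_matrix(np.c_[np.cross(yv,zv),yv,zv])
    print("at",o["ee_pos"].round(4),"t",o["t"],"q",o["q"].round(2),"F",o["wrist_force"].round(1),"w",o["grip_width"].round(4),
     "yang",np.degrees(np.arctan2(*R0.apply([0,1,0])[1::-1])).round(2),"tilt",R0.apply([0,0,1]).round(4))
    print("shift mm",(R0.inv().apply(np.array(pos)-o["ee_pos"])*1000).round(1),"rot deg",np.degrees((R0.inv()*R1).as_rotvec()).round(2))
E
python3 - <<'E'
from h import *
go([.527,.2045,.19],92)
for n in("scene","top"):
    X=world(n,np.load(f"pics/{n}0.npy")).reshape(-1,3)
    for y0,y1 in((-.2,-.1),(-.1,0),(0,.1),(.1,.17),(.17,.25),(.25,.35)):
        k=(X[:,0]>.6)&(X[:,0]<.75)&(X[:,1]>y0)&(X[:,1]<y1)&(X[:,2]>.12)&(X[:,2]<.5)
        if k.sum()>3:print(n,y0,k.sum(),X[k].min(0).round(3),X[k].max(0).round(3))
E
```

```text
Traceback (most recent call last):
  File "h.py", line 17, in go
    print("at",o["ee_pos"].round(4),"t",o["t"],"q",o["q"].round(2),"F",o["wrist_force"].round(1),"w",o["grip_width"].round(4),
                                                                                                     ^^^^^^^^^^^^^^^^^^^^^
AttributeError: 'float' object has no attribute 'round'
```

```bash
sed -i 's/o\["grip_width"\].round(4)/round(o["grip_width"],4)/' h.py
python3 - <<'E'
from h import *
go([.527,.2045,.19],92)
for n in("scene","top"):
    X=world(n,np.load(f"pics/{n}0.npy")).reshape(-1,3)
    for y0,y1 in((-.2,-.1),(-.1,0),(0,.1),(.1,.17),(.17,.25),(.25,.35)):
        k=(X[:,0]>.6)&(X[:,0]<.75)&(X[:,1]>y0)&(X[:,1]<y1)&(X[:,2]>.12)&(X[:,2]<.5)
        if k.sum()>3:print(n,y0,k.sum(),X[k].min(0).round(3),X[k].max(0).round(3))
E
```

```text
at [0.2304 0.4987 0.2303] t 0.1 q [-1.18  0.31  0.01  1.51 -0.    1.32 -0.03] F [-0.7 -0.6 -0. ] w 0.0853 yang 65.21 tilt [-8.0e-04 -1.9e-03 -1.0e+00]
shift mm [-392.6 -142.6   40.7] rot deg [-1.200e-01 -2.000e-02 -2.679e+01]
scene 0.17 372 [0.65  0.171 0.12 ] [0.728 0.248 0.231]
top 0.17 610 [0.651 0.174 0.12 ] [0.731 0.25  0.232]
```

arm_command(
  motion=[
    {"x": -35,"y": -13,"z": 0,"az": -3,"fingers": 1},
    {"x": -75,"y": -27,"z": 0,"az": -6,"fingers": 1},
    {"x": -115,"y": -42,"z": 5,"az": -9,"fingers": 1},
    {"x": -155,"y": -56,"z": 8,"az": -12,"fingers": 1},
    {"x": -195,"y": -71,"z": 11,"az": -15,"fingers": 1},
    {"x": -235,"y": -85,"z": 14,"az": -18,"fingers": 1},
    {"x": -275,"y": -100,"z": 17,"az": -21,"fingers": 1},
    {"x": -315,"y": -114,"z": 20,"az": -24,"fingers": 1},
    {"x": -350,"y": -127,"z": 25,"az": -26,"fingers": 1},
    {"x": -380,"y": -138,"z": 30,"az": -26.8,"fingers": 1},
  ],
)

```text
schema error: expected keys x, y, z, ax, ay, az, fingers
```

arm_command(
  motion=[
    {"x": 0,"y": 0,"z": 0,"fingers": 1},
    {"x": 0,"y": 0,"z": 0,"fingers": 1},
  ],
)

```text
schema error: expected keys x, y, z, ax, ay, az, fingers
```

```bash
python3 -c "
from h import *
go([.527,.2045,.077],92)"
```

```text
at [0.2304 0.4987 0.2303] t 0.1 q [-1.18  0.31  0.01  1.51 -0.    1.32 -0.03] F [-0.7 -0.6 -0. ] w 0.0853 yang 65.21 tilt [-8.0e-04 -1.9e-03 -1.0e+00]
shift mm [-392.6 -142.4  153.7] rot deg [-1.200e-01 -2.000e-02 -2.679e+01]
```

All the keys are needed in every row.

arm_command(
  motion=[
    {"x": -35,"y": -13,"z": 0,"ax": 0,"ay": 0,"az": -3,"fingers": 1},
    {"x": -75,"y": -27,"z": 0,"ax": 0,"ay": 0,"az": -6,"fingers": 1},
    {"x": -115,"y": -42,"z": 5,"ax": 0,"ay": 0,"az": -9,"fingers": 1},
    {"x": -155,"y": -56,"z": 8,"ax": 0,"ay": 0,"az": -12,"fingers": 1},
    {"x": -195,"y": -71,"z": 11,"ax": 0,"ay": 0,"az": -15,"fingers": 1},
    {"x": -235,"y": -85,"z": 14,"ax": 0,"ay": 0,"az": -18,"fingers": 1},
    {"x": -275,"y": -100,"z": 17,"ax": 0,"ay": 0,"az": -21,"fingers": 1},
    {"x": -315,"y": -114,"z": 20,"ax": 0,"ay": 0,"az": -24,"fingers": 1},
    {"x": -350,"y": -127,"z": 25,"ax": 0,"ay": 0,"az": -26,"fingers": 1},
    {"x": -380,"y": -138,"z": 30,"ax": 0,"ay": 0,"az": -26.8,"fingers": 1},
  ],
)

```text
t: 0.93
ee_pos: [0.5196, 0.2113, 0.2009]
ee_rot: [0.0, -0.017, 1.0, -0.001]
wrist_force: [0.1, 0.6, -0.4]
grip_width: 0.0857
grip_force: 0.0
```

arm_command(
  motion=[
    {"x": 0,"y": 0,"z": 0,"ax": 0,"ay": 0,"az": 0,"fingers": 1},
    {"x": 0,"y": 0,"z": 0,"ax": 0,"ay": 0,"az": 0,"fingers": 1},
    {"x": 0,"y": 0,"z": 0,"ax": 0,"ay": 0,"az": 0,"fingers": 1},
  ],
)

```text
t: 1.18
ee_pos: [0.517, 0.2152, 0.2007]
ee_rot: [-0.001, -0.017, 1.0, 0.0]
wrist_force: [-0.6, 0.2, 0.6]
grip_width: 0.085
grip_force: 0.0
```

```bash
python3 -c "
from h import *
go([.527,.2045,.077],92)"
```

```text
at [0.517  0.2152 0.2007] t 1.1833 q [-0.55  0.35  0.17  1.54 -0.06  1.26  1.23] F [-0.6  0.2  0.6] w 0.085 yang 92.0 tilt [-1.9e-03  5.0e-04 -1.0e+00]
shift mm [ -9.8 -11.1 123.6] rot deg [ 0.03 -0.11  0.01]
```

arm_command(
  motion=[
    {"x": -10,"y": -11,"z": 10,"ax": 0,"ay": 0,"az": 0,"fingers": 1},
    {"x": -10,"y": -11,"z": 35,"ax": 0,"ay": 0,"az": 0,"fingers": 1},
    {"x": -10,"y": -11,"z": 60,"ax": 0,"ay": 0,"az": 0,"fingers": 1},
    {"x": -10,"y": -11,"z": 85,"ax": 0,"ay": 0,"az": 0,"fingers": 1},
    {"x": -10,"y": -11,"z": 105,"ax": 0,"ay": 0,"az": 0,"fingers": 1},
    {"x": -10,"y": -11,"z": 118,"ax": 0,"ay": 0,"az": 0,"fingers": 1},
    {"x": -10,"y": -11,"z": 124,"ax": 0,"ay": 0,"az": 0,"fingers": 1},
    {"x": -10,"y": -11,"z": 124,"ax": 0,"ay": 0,"az": 0,"fingers": 1},
    {"x": -10,"y": -11,"z": 124,"ax": 0,"ay": 0,"az": 0,"fingers": 1},
  ],
)

```text
t: 1.93
ee_pos: [0.5278, 0.2055, 0.0778]
ee_rot: [0.0, -0.019, 1.0, 0.0]
wrist_force: [-0.2, 0.1, -0.9]
grip_width: 0.0852
grip_force: 0.0
```

```bash
python3 -c "
from h import *
go([.527,.2045,.077],92)
p,d=env.grab_frame('scene');cv2.imwrite('pics/s1.png',cv2.resize(p[100:310,150:430],None,fx=2.5,fy=2.5))"
```

```text
at [0.5278 0.2055 0.0778] t 1.9333 q [-0.52  0.47  0.16  1.68 -0.09  0.99  1.28] F [-0.2  0.1 -0.9] w 0.0852 yang 92.13 tilt [ 4.e-04  9.e-04 -1.e+00]
shift mm [ 0.9 -1.   0.8] rot deg [0.05 0.02 0.13]
```

View pics/s1.png

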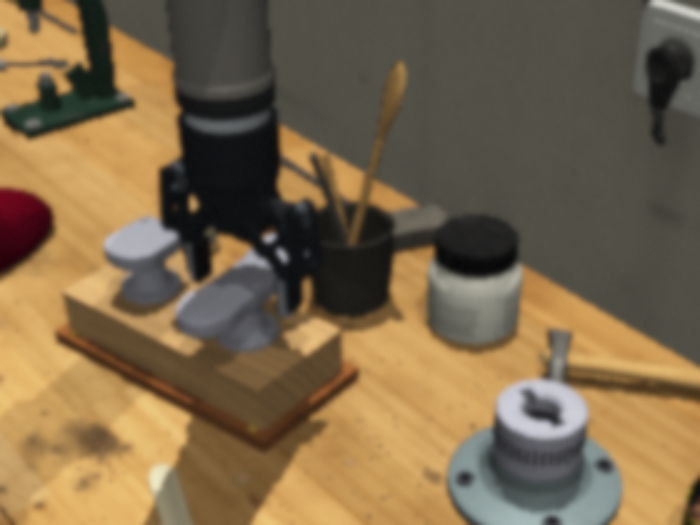

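The fingers straddle the plate's waist at about (250,270) in the crop, clear of the heel foot. I'll close and lift a little.

arm_command(
  motion=[
    {"x": 1,"y": -1,"z": 1,"ax": 0,"ay": 0,"az": 0,"fingers": -1},
    {"x": 1,"y": -1,"z": 1,"ax": 0,"ay": 0,"az": 0,"fingers": -1},
    {"x": 1,"y": -1,"z": 1,"ax": 0,"ay": 0,"az": 0,"fingers": -1},
    {"x": 1,"y": -1,"z": 1,"ax": 0,"ay": 0,"az": 0,"fingers": -1},
    {"x": 1,"y": -1,"z": 1,"ax": 0,"ay": 0,"az": 0,"fingers": -1},
    {"x": 1,"y": -1,"z": 1,"ax": 0,"ay": 0,"az": 0,"fingers": -1},
    {"x": 1,"y": -1,"z": 1,"ax": 0,"ay": 0,"az": 0,"fingers": -1},
    {"x": 1,"y": -1,"z": 1,"ax": 0,"ay": 0,"az": 0,"fingers": -1},
  ],
  grip_force=80,
)

```text
t: 2.65
ee_pos: [0.528, 0.2036, 0.0774]
ee_rot: [0.001, -0.018, 1.0, 0.001]
wrist_force: [-0.6, 1.0, 5.6]
grip_width: 0.0432
grip_force: 82.2
```

arm_command(
  motion=[
    {"x": 0,"y": 0,"z": -10,"ax": 0,"ay": 0,"az": 0,"fingers": -1},
    {"x": 0,"y": 0,"z": -30,"ax": 0,"ay": 0,"az": 0,"fingers": -1},
    {"x": 0,"y": 0,"z": -55,"ax": 0,"ay": 0,"az": 0,"fingers": -1},
    {"x": 0,"y": 0,"z": -80,"ax": 0,"ay": 0,"az": 0,"fingers": -1},
    {"x": 0,"y": 0,"z": -105,"ax": 0,"ay": 0,"az": 0,"fingers": -1},
    {"x": 0,"y": 0,"z": -120,"ax": 0,"ay": 0,"az": 0,"fingers": -1},
    {"x": 0,"y": 0,"z": -125,"ax": 0,"ay": 0,"az": 0,"fingers": -1},
    {"x": 0,"y": 0,"z": -125,"ax": 0,"ay": 0,"az": 0,"fingers": -1},
  ],
)

```text
t: 3.32
ee_pos: [0.5274, 0.2028, 0.202]
ee_rot: [0.001, -0.017, 1.0, 0.0]
wrist_force: [-0.2, 0.2, -4.2]
grip_width: 0.043
grip_force: 82.6
```

```bash
cat >> h.py <<'E'
def plate(z0,name="pics/x.npy"):
    "plate of the held foot: top-face outline seen past the gripper -> axis line, toe heading"
    p,d=env.grab_frame("top");W=world("top",d);o=env.get_obs()
    r=np.linalg.norm(W[...,:2]-o["ee_pos"][:2],axis=2)
    m=(abs(W[...,2]-z0)<.006)&(r<.12)&(d>0)&(p.min(2)>70)
    G=W[m];return p,m,G
E
python3 - <<'E'
from h import *
go([.555,-.059,.20],92-118.3)
p,m,G=plate(.108+.125)
print(m.sum(),G.mean(0),G.min(0),G.max(0))
q=p.copy();q[m]=(0,0,255);cv2.imwrite("pics/t2.png",np.hstack([p,q])[140:320,:][:, 150:450] if 0 else np.hstack([p[150:320,160:330],q[150:320,160:330]]).repeat(2,0).repeat(2,1))
E
```

```text
at [0.5274 0.2028 0.202 ] t 3.3167 q [-0.53  0.36  0.18  1.52 -0.07  1.26  1.26] F [-0.2  0.2 -4.2] w 0.043 yang 91.99 tilt [ 1.e-03  2.e-04 -1.e+00]
shift mm [ -18.5 -262.6    2. ] rot deg [7.0000e-02 3.0000e-02 1.1829e+02]
968 [0.56449165 0.1926328  0.2328222 ] [0.46304742 0.17753973 0.22770916] [0.61530985 0.21906884 0.23685624]
```

View pics/t2.png

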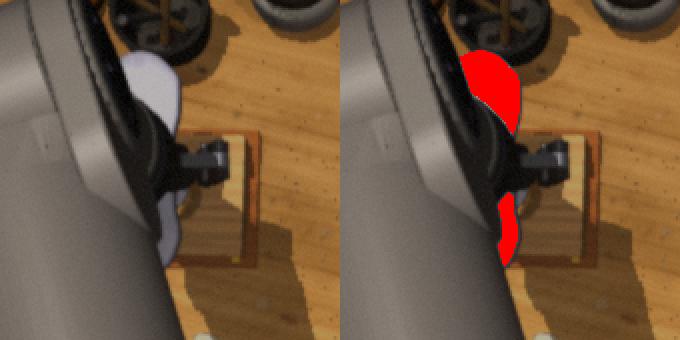

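The lifted foot shows its toe (rounded, wide end) at (150,60) and its heel at (170,260) in the crop, level and seated at the TCP axis. Next I'll carry and turn it.

arm_command(
  motion=[
    {"x": -1,"y": -10,"z": 0,"ax": 0,"ay": 0,"az": 5,"fingers": -1},
    {"x": -2,"y": -25,"z": 0,"ax": 0,"ay": 0,"az": 11,"fingers": -1},
    {"x": -4,"y": -45,"z": 0,"ax": 0,"ay": 0,"az": 18,"fingers": -1},
    {"x": -6,"y": -65,"z": 0,"ax": 0,"ay": 0,"az": 25,"fingers": -1},
    {"x": -8,"y": -85,"z": 0,"ax": 0,"ay": 0,"az": 32,"fingers": -1},
    {"x": -10,"y": -105,"z": 0,"ax": 0,"ay": 0,"az": 39,"fingers": -1},
    {"x": -12,"y": -125,"z": 0,"ax": 0,"ay": 0,"az": 46,"fingers": -1},
    {"x": -13,"y": -145,"z": 0,"ax": 0,"ay": 0,"az": 53,"fingers": -1},
    {"x": -14,"y": -165,"z": 0,"ax": 0,"ay": 0,"az": 60,"fingers": -1},
    {"x": -15,"y": -185,"z": 0,"ax": 0,"ay": 0,"az": 66,"fingers": -1},
  ],
)

```text
t: 4.2
ee_pos: [0.5468, 0.0176, 0.1987]
ee_rot: [-0.002, 0.532, 0.846, -0.002]
wrist_force: [0.2, -0.6, -4.1]
grip_width: 0.043
grip_force: 82.7
```

```bash
python3 -c "
from h import *
go([.555,-.059,.175],92-118.3)"
```

```text
at [0.5468 0.0176 0.1987] t 4.2 q [-0.41  0.35  0.46  1.58 -0.16  1.26  0.52] F [ 0.2 -0.6 -4.1] w 0.043 yang 25.67 tilt [-5.3e-03 -6.0e-04 -1.0e+00]
shift mm [-72.7 -25.7  23.7] rot deg [-3.100e-01  4.000e-02  5.197e+01]
```

arm_command(
  motion=[
    {"x": -9,"y": -3,"z": 0,"ax": 0,"ay": 0,"az": 6,"fingers": -1},
    {"x": -18,"y": -6,"z": 0,"ax": 0,"ay": 0,"az": 12,"fingers": -1},
    {"x": -27,"y": -9,"z": 0,"ax": 0,"ay": 0,"az": 18,"fingers": -1},
    {"x": -36,"y": -13,"z": 0,"ax": 0,"ay": 0,"az": 24,"fingers": -1},
    {"x": -45,"y": -16,"z": 0,"ax": 0,"ay": 0,"az": 30,"fingers": -1},
    {"x": -54,"y": -19,"z": 5,"ax": -0.1,"ay": 0,"az": 36,"fingers": -1},
    {"x": -63,"y": -22,"z": 10,"ax": -0.2,"ay": 0,"az": 42,"fingers": -1},
    {"x": -70,"y": -25,"z": 15,"ax": -0.2,"ay": 0,"az": 47,"fingers": -1},
    {"x": -72,"y": -26,"z": 20,"ax": -0.2,"ay": 0,"az": 51,"fingers": -1},
    {"x": -73,"y": -26,"z": 21,"ax": -0.2,"ay": 0,"az": 52,"fingers": -1},
  ],
)

```text
t: 5.03
ee_pos: [0.5547, -0.0591, 0.1771]
ee_rot: [-0.001, 0.849, 0.528, -0.002]
wrist_force: [0.8, -0.6, -4.8]
grip_width: 0.0428
grip_force: 82.7
```

arm_command(
  motion=[
    {"x": 0,"y": 0,"z": 0,"ax": 0,"ay": 0,"az": 0,"fingers": -1},
    {"x": 0,"y": 0,"z": 0,"ax": 0,"ay": 0,"az": 0,"fingers": -1},
    {"x": 0,"y": 0,"z": 0,"ax": 0,"ay": 0,"az": 0,"fingers": -1},
  ],
)

```text
t: 5.28
ee_pos: [0.5572, -0.0577, 0.18]
ee_rot: [0.001, 0.847, 0.531, 0.001]
wrist_force: [-0.4, 0.4, -3.4]
grip_width: 0.043
grip_force: 82.6
```

```bash
python3 -c "
from h import *
go([.555,-.059,.140],92-118.3)
p,m,G=plate(.106+env.get_obs()['ee_pos'][2]-.0734,)
s,_=env.grab_frame('scene')
print(m.sum(),G.mean(0),G.min(0),G.max(0))
cv2.imwrite('pics/t3.png',np.hstack([cv2.resize(p[160:310,320:480],(400,375)),cv2.resize(s[160:325,290:455],(375,375))]))"
```

```text
at [ 0.5572 -0.0577  0.18  ] t 5.2833 q [-0.4   0.41  0.66  1.59 -0.26  1.23 -0.15] F [-0.4  0.4 -3.4] w 0.043 yang -25.88 tilt [ 2.8e-03  4.0e-04 -1.0e+00]
shift mm [-2.2 -1.5 40. ] rot deg [ 0.13 -0.09  0.42]
877 [ 0.57520843 -0.01476446  0.21120931] [ 0.54689847 -0.03643146  0.20679602] [0.6003909  0.00892994 0.21605669]
```

View pics/t3.png

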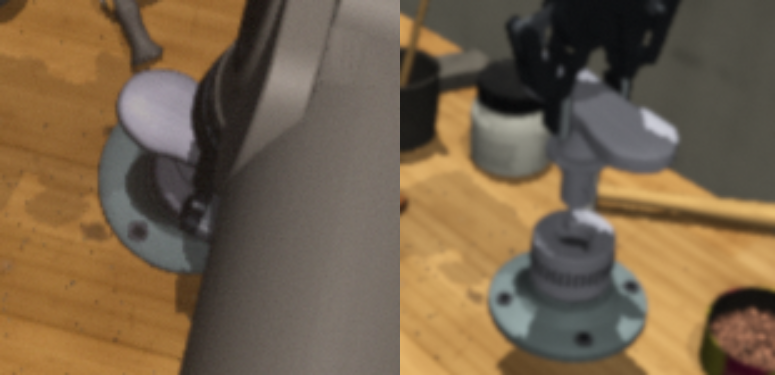

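Left, the heel end is at (160,110) and the toe is hidden under the arm. Right, the foot hangs over the jack with its toe pointing to −y at (660,140), which is the right insertion heading. I'll correct the last couple of mm and descend into the bore.

arm_command(
  motion=[
    {"x": -2,"y": -1.5,"z": 5,"ax": 0,"ay": 0,"az": 0.4,"fingers": -1},
    {"x": -2,"y": -1.5,"z": 10,"ax": 0,"ay": 0,"az": 0.4,"fingers": -1},
    {"x": -2,"y": -1.5,"z": 15,"ax": 0,"ay": 0,"az": 0.4,"fingers": -1},
    {"x": -2,"y": -1.5,"z": 20,"ax": 0,"ay": 0,"az": 0.4,"fingers": -1},
    {"x": -2,"y": -1.5,"z": 22,"ax": 0,"ay": 0,"az": 0.4,"fingers": -1},
    {"x": -2,"y": -1.5,"z": 22,"ax": 0,"ay": 0,"az": 0.4,"fingers": -1},
    {"x": -2,"y": -1.5,"z": 22,"ax": 0,"ay": 0,"az": 0.4,"fingers": -1},
    {"x": -2,"y": -1.5,"z": 22,"ax": 0,"ay": 0,"az": 0.4,"fingers": -1},
  ],
)

```text
t: 6.05
ee_pos: [0.5554, -0.0596, 0.1585]
ee_rot: [0.001, 0.85, 0.527, 0.002]
wrist_force: [-0.5, -0.6, -4.2]
grip_width: 0.0426
grip_force: 82.6
```

```bash
python3 -c "
from h import *
go([.555,-.0593,.140],92-118.3)"
```

```text
at [ 0.5554 -0.0596  0.1585] t 6.05 q [-0.4   0.43  0.65  1.62 -0.28  1.18 -0.15] F [-0.5 -0.6 -4.2] w 0.0426 yang -26.39 tilt [ 3.9e-03 -1.0e-04 -1.0e+00]
shift mm [ 0.  -0.5 18.5] rot deg [ 0.21 -0.1  -0.09]
```

arm_command(
  motion=[
    {"x": 0,"y": -0.3,"z": 3,"ax": 0.2,"ay": -0.1,"az": 0,"fingers": -1},
    {"x": 0,"y": -0.3,"z": 6,"ax": 0.2,"ay": -0.1,"az": 0,"fingers": -1},
    {"x": 0,"y": -0.3,"z": 9,"ax": 0.2,"ay": -0.1,"az": 0,"fingers": -1},
    {"x": 0,"y": -0.3,"z": 12,"ax": 0.2,"ay": -0.1,"az": 0,"fingers": -1},
    {"x": 0,"y": -0.3,"z": 14,"ax": 0.2,"ay": -0.1,"az": 0,"fingers": -1},
    {"x": 0,"y": -0.3,"z": 14,"ax": 0.2,"ay": -0.1,"az": 0,"fingers": -1},
    {"x": 0,"y": -0.3,"z": 14,"ax": 0.2,"ay": -0.1,"az": 0,"fingers": -1},
  ],
)

```text
t: 6.63
ee_pos: [0.5548, -0.0599, 0.1441]
ee_rot: [0.0, 0.85, 0.527, -0.001]
wrist_force: [-0.7, -1.3, -3.9]
grip_width: 0.0429
grip_force: 82.5
```

```bash
python3 -c "
from h import *
go([.555,-.0593,.132],92-118.3)"
```

```text
at [ 0.5548 -0.0599  0.1441] t 6.6333 q [-0.39  0.44  0.65  1.64 -0.28  1.16 -0.14] F [-0.7 -1.3 -3.9] w 0.0429 yang -26.42 tilt [-9.e-04 -7.e-04 -1.e+00]
shift mm [ 0.6 -0.  12.1] rot deg [-0.03  0.06 -0.12]
```

Origin is now about 71 mm, so the nose is in the bore with little side force. Next I'll go down to rim height (origin 58 mm).

arm_command(
  motion=[
    {"x": 0,"y": 0,"z": 3,"ax": 0,"ay": 0,"az": 0,"fingers": -1},
    {"x": 0,"y": 0,"z": 6,"ax": 0,"ay": 0,"az": 0,"fingers": -1},
    {"x": 0,"y": 0,"z": 9,"ax": 0,"ay": 0,"az": 0,"fingers": -1},
    {"x": 0,"y": 0,"z": 11,"ax": 0,"ay": 0,"az": 0,"fingers": -1},
    {"x": 0,"y": 0,"z": 11,"ax": 0,"ay": 0,"az": 0,"fingers": -1},
    {"x": 0,"y": 0,"z": 11,"ax": 0,"ay": 0,"az": 0,"fingers": -1},
  ],
)

```text
t: 7.13
ee_pos: [0.5548, -0.0598, 0.1331]
ee_rot: [0.0, 0.85, 0.527, -0.001]
wrist_force: [-0.3, -2.6, -3.0]
grip_width: 0.0429
grip_force: 82.3
```

arm_command(
  motion=[
    {"x": 0,"y": 0,"z": 1,"ax": 0,"ay": 0,"az": 0,"fingers": -1},
    {"x": 0,"y": 0,"z": 2,"ax": 0,"ay": 0,"az": 0,"fingers": -1},
    {"x": 0,"y": 0,"z": 3,"ax": 0,"ay": 0,"az": 0,"fingers": -1},
    {"x": 0,"y": 0,"z": 4,"ax": 0,"ay": 0,"az": 0,"fingers": -1},
    {"x": 0,"y": 0,"z": 4,"ax": 0,"ay": 0,"az": 0,"fingers": -1},
    {"x": 0,"y": 0,"z": 4,"ax": 0,"ay": 0,"az": 0,"fingers": -1},
  ],
)

```text
t: 7.63
ee_pos: [0.555, -0.0597, 0.1293]
ee_rot: [0.0, 0.85, 0.527, -0.0]
wrist_force: [0.4, -2.0, -4.1]
grip_width: 0.0429
grip_force: 82.4
```

```bash
python3 -c "
from h import *
go([.555,-.0593,.125],92-118.3)"
```

```text
at [ 0.555  -0.0597  0.1293] t 7.6333 q [-0.39  0.46  0.64  1.66 -0.3   1.12 -0.13] F [ 0.4 -2.  -4.1] w 0.0429 yang -26.41 tilt [-2.e-04 -5.e-04 -1.e+00]
shift mm [ 0.4 -0.2  4.3] rot deg [ 0.    0.03 -0.11]
```

At 56 mm there is no rim contact, so the lugs appear to be in the slots. I'll continue in small steps to the spring.

arm_command(
  motion=[
    {"x": 0,"y": 0,"z": 1,"ax": 0,"ay": 0,"az": 0,"fingers": -1},
    {"x": 0,"y": 0,"z": 2,"ax": 0,"ay": 0,"az": 0,"fingers": -1},
    {"x": 0,"y": 0,"z": 3,"ax": 0,"ay": 0,"az": 0,"fingers": -1},
    {"x": 0,"y": 0,"z": 4,"ax": 0,"ay": 0,"az": 0,"fingers": -1},
    {"x": 0,"y": 0,"z": 5,"ax": 0,"ay": 0,"az": 0,"fingers": -1},
    {"x": 0,"y": 0,"z": 6,"ax": 0,"ay": 0,"az": 0,"fingers": -1},
    {"x": 0,"y": 0,"z": 6,"ax": 0,"ay": 0,"az": 0,"fingers": -1},
    {"x": 0,"y": 0,"z": 6,"ax": 0,"ay": 0,"az": 0,"fingers": -1},
  ],
)

```text
t: 8.3
ee_pos: [0.5551, -0.0597, 0.124]
ee_rot: [0.0, 0.85, 0.527, 0.0]
wrist_force: [-1.9, -2.7, 5.5]
grip_width: 0.0431
grip_force: 83.4
```

```bash
python3 -c "
from h import *
go([.555,-.0593,.110],92-118.3)"
```

```text
at [ 0.5551 -0.0597  0.124 ] t 8.3 q [-0.39  0.46  0.64  1.67 -0.3   1.11 -0.13] F [-1.9 -2.7  5.5] w 0.0431 yang -26.4 tilt [ 2.e-04 -1.e-04 -1.e+00]
shift mm [ 0.3 -0.3 14. ] rot deg [ 0.02  0.   -0.1 ]
```

The wrist force has gained about 9 N upward at origin 51 mm, so the foot is on the spring with its lugs in the slots. I'll press down.

arm_command(
  motion=[
    {"x": 0.2,"y": -0.1,"z": 1.5,"ax": 0,"ay": 0,"az": 0,"fingers": -1},
    {"x": 0.2,"y": -0.1,"z": 3,"ax": 0,"ay": 0,"az": 0,"fingers": -1},
    {"x": 0.2,"y": -0.1,"z": 4.5,"ax": 0,"ay": 0,"az": 0,"fingers": -1},
    {"x": 0.2,"y": -0.1,"z": 6,"ax": 0,"ay": 0,"az": 0,"fingers": -1},
    {"x": 0.2,"y": -0.1,"z": 7.5,"ax": 0,"ay": 0,"az": 0,"fingers": -1},
    {"x": 0.2,"y": -0.1,"z": 9,"ax": 0,"ay": 0,"az": 0,"fingers": -1},
    {"x": 0.2,"y": -0.1,"z": 10.5,"ax": 0,"ay": 0,"az": 0,"fingers": -1},
    {"x": 0.2,"y": -0.1,"z": 12,"ax": 0,"ay": 0,"az": 0,"fingers": -1},
    {"x": 0.2,"y": -0.1,"z": 12,"ax": 0,"ay": 0,"az": 0,"fingers": -1},
    {"x": 0.2,"y": -0.1,"z": 12,"ax": 0,"ay": 0,"az": 0,"fingers": -1},
  ],
)

```text
t: 9.13
ee_pos: [0.5551, -0.0598, 0.1127]
ee_rot: [0.0, 0.85, 0.527, 0.0]
wrist_force: [-2.9, -3.4, 9.6]
grip_width: 0.0429
grip_force: 83.8
```

```bash
python3 -c "
from h import *
go([.555,-.0593,.110],92-118.3)"
```

```text
at [ 0.5551 -0.0598  0.1127] t 9.1333 q [-0.38  0.47  0.63  1.68 -0.31  1.09 -0.12] F [-2.9 -3.4  9.6] w 0.0429 yang -26.42 tilt [ 5.e-04 -1.e-04 -1.e+00]
shift mm [ 0.3 -0.3  2.7] rot deg [ 0.03 -0.01 -0.12]
```

arm_command(
  motion=[
    {"x": 0.2,"y": 0,"z": 0.8,"ax": 0,"ay": 0,"az": 0,"fingers": -1},
    {"x": 0.2,"y": 0,"z": 1.6,"ax": 0,"ay": 0,"az": 0,"fingers": -1},
    {"x": 0.2,"y": 0,"z": 2.4,"ax": 0,"ay": 0,"az": 0,"fingers": -1},
    {"x": 0.2,"y": 0,"z": 2.4,"ax": 0,"ay": 0,"az": 0,"fingers": -1},
    {"x": 0.2,"y": 0,"z": 2.4,"ax": 0,"ay": 0,"az": 0,"fingers": -1},
  ],
)

```text
t: 9.55
ee_pos: [0.5551, -0.0598, 0.1107]
ee_rot: [0.0, 0.85, 0.527, 0.0]
wrist_force: [-3.7, -2.9, 10.1]
grip_width: 0.0429
grip_force: 84.1
```

arm_command(
  motion=[
    {"x": 0,"y": 0,"z": 0,"ax": 0,"ay": 0,"az": 3,"fingers": -1},
    {"x": 0,"y": 0,"z": 0,"ax": 0,"ay": 0,"az": 6,"fingers": -1},
    {"x": 0,"y": 0,"z": 0,"ax": 0,"ay": 0,"az": 9,"fingers": -1},
    {"x": 0,"y": 0,"z": 0,"ax": 0,"ay": 0,"az": 12,"fingers": -1},
    {"x": 0,"y": 0,"z": 0,"ax": 0,"ay": 0,"az": 12,"fingers": -1},
    {"x": 0,"y": 0,"z": 0,"ax": 0,"ay": 0,"az": 12,"fingers": -1},
  ],
)

```text
t: 10.05
ee_pos: [0.5551, -0.0597, 0.1104]
ee_rot: [0.0, 0.9, 0.435, 0.0]
wrist_force: [-3.2, -2.5, 9.5]
grip_width: 0.0427
grip_force: 84.0
```

```bash
python3 -c "
from h import *
go([.555,-.0593,.110],-116.4);print(env.get_obs()['torque'])"
```

```text
at [ 0.5551 -0.0597  0.1104] t 10.05 q [-0.41  0.49  0.68  1.68 -0.34  1.09 -0.3 ] F [-3.2 -2.5  9.5] w 0.0427 yang -38.43 tilt [ 2.e-04 -3.e-04 -1.e+00]
shift mm [ 0.2 -0.3  0.4] rot deg [ 2.000e-02 -1.000e-02  7.797e+01]
[-1.10420425  1.2377764  -0.052406  ]
```

It turns freely under the lip. I'll continue the quarter turn.

arm_command(
  motion=[
    {"x": 0,"y": 0,"z": 0,"ax": 0,"ay": 0,"az": 4,"fingers": -1},
    {"x": 0,"y": 0,"z": 0,"ax": 0,"ay": 0,"az": 9,"fingers": -1},
    {"x": 0,"y": 0,"z": 0,"ax": 0,"ay": 0,"az": 14,"fingers": -1},
    {"x": 0,"y": 0,"z": 0,"ax": 0,"ay": 0,"az": 19,"fingers": -1},
    {"x": 0,"y": 0,"z": 0,"ax": 0,"ay": 0,"az": 24,"fingers": -1},
    {"x": 0,"y": 0,"z": 0,"ax": 0,"ay": 0,"az": 29,"fingers": -1},
    {"x": 0,"y": 0,"z": 0,"ax": 0,"ay": 0,"az": 34,"fingers": -1},
    {"x": 0,"y": 0,"z": 0,"ax": 0,"ay": 0,"az": 38,"fingers": -1},
    {"x": 0,"y": 0,"z": 0,"ax": 0,"ay": 0,"az": 40,"fingers": -1},
    {"x": 0,"y": 0,"z": 0,"ax": 0,"ay": 0,"az": 40,"fingers": -1},
  ],
)

```text
t: 10.88
ee_pos: [0.5547, -0.059, 0.11]
ee_rot: [-0.0, 0.995, 0.101, -0.0]
wrist_force: [-5.1, -2.9, 10.2]
grip_width: 0.0427
grip_force: 84.1
```

```bash
python3 -c "
from h import *
go([.555,-.0597,.110],-116.4);print(env.get_obs()['torque'])"
```

```text
at [ 0.5547 -0.059   0.11  ] t 10.8833 q [-0.52  0.54  0.85  1.69 -0.44  1.12 -0.92] F [-5.1 -2.9 10.2] w 0.0427 yang -78.45 tilt [-1.e-03  4.e-04 -1.e+00]
shift mm [0.2 0.7 0. ] rot deg [-2.000e-02  6.000e-02  3.795e+01]
[-0.54259377  0.8008674   0.00775695]
```

arm_command(
  motion=[
    {"x": 0,"y": 0,"z": 0,"ax": 0,"ay": 0,"az": 4,"fingers": -1},
    {"x": 0,"y": 0,"z": 0,"ax": 0,"ay": 0,"az": 9,"fingers": -1},
    {"x": 0,"y": 0,"z": 0,"ax": 0,"ay": 0,"az": 14,"fingers": -1},
    {"x": 0,"y": 0,"z": 0,"ax": 0,"ay": 0,"az": 19,"fingers": -1},
    {"x": 0,"y": 0,"z": 0,"ax": 0,"ay": 0,"az": 24,"fingers": -1},
    {"x": 0,"y": 0,"z": 0,"ax": 0,"ay": 0,"az": 28,"fingers": -1},
    {"x": 0,"y": 0,"z": 0,"ax": 0,"ay": 0,"az": 32,"fingers": -1},
    {"x": 0,"y": 0,"z": 0,"ax": 0,"ay": 0,"az": 34,"fingers": -1},
    {"x": 0,"y": 0,"z": 0,"ax": 0,"ay": 0,"az": 34,"fingers": -1},
  ],
)

```text
t: 11.63
ee_pos: [0.5547, -0.0585, 0.1098]
ee_rot: [-0.0, 0.981, -0.195, -0.001]
wrist_force: [-4.8, -0.6, 9.2]
grip_width: 0.0428
grip_force: 83.9
```

arm_command(
  motion=[
    {"x": 0,"y": 0,"z": 0,"ax": 0,"ay": 0,"az": 1,"fingers": -1},
    {"x": 0,"y": 0,"z": 0,"ax": 0,"ay": 0,"az": 2,"fingers": -1},
    {"x": 0,"y": 0,"z": 0,"ax": 0,"ay": 0,"az": 3,"fingers": -1},
    {"x": 0,"y": 0,"z": 0,"ax": 0,"ay": 0,"az": 4,"fingers": -1},
    {"x": 0,"y": 0,"z": 0,"ax": 0,"ay": 0,"az": 4,"fingers": -1},
    {"x": 0,"y": 0,"z": 0,"ax": 0,"ay": 0,"az": 4,"fingers": -1},
  ],
)

```text
t: 12.13
ee_pos: [0.5547, -0.0584, 0.1098]
ee_rot: [-0.001, 0.974, -0.228, -0.001]
wrist_force: [-4.4, -1.3, 9.6]
grip_width: 0.0429
grip_force: 84.0
```

```bash
python3 -c "
from h import *
go([.555,-.0597,.110],-116.4);print(env.get_obs()['torque'])"
```

```text
at [ 0.5547 -0.0584  0.1098] t 12.1333 q [-0.61  0.6   1.01  1.69 -0.55  1.16 -1.49] F [-4.4 -1.3  9.6] w 0.0429 yang -116.35 tilt [-0.0012  0.0014 -1.    ]
shift mm [ 0.9  1.  -0.2] rot deg [-0.04  0.1   0.05]
[-0.42146216  1.16169091  0.02675113]
```

arm_command(
  motion=[
    {"x": 0,"y": 0,"z": 0,"ax": 0,"ay": 0,"az": 0.5,"fingers": -1},
    {"x": 0,"y": 0,"z": 0,"ax": 0,"ay": 0,"az": 1,"fingers": -1},
    {"x": 0,"y": 0,"z": 0,"ax": 0,"ay": 0,"az": 1.5,"fingers": -1},
    {"x": 0,"y": 0,"z": 0,"ax": 0,"ay": 0,"az": 2,"fingers": -1},
    {"x": 0,"y": 0,"z": 0,"ax": 0,"ay": 0,"az": 2,"fingers": -1},
  ],
)

```text
t: 12.55
ee_pos: [0.5547, -0.0586, 0.1098]
ee_rot: [-0.0, 0.97, -0.245, -0.001]
wrist_force: [-4.8, -2.4, 9.4]
grip_width: 0.0428
grip_force: 84.0
```

```bash
python3 -c "
from h import *
go([.555,-.0597,.110],-120);print(env.get_obs()['torque'])"
```

```text
at [ 0.5547 -0.0586  0.1098] t 12.55 q [-0.62  0.6   1.02  1.69 -0.56  1.17 -1.52] F [-4.8 -2.4  9.4] w 0.0428 yang -118.36 tilt [-0.001   0.0011 -1.    ]
shift mm [ 0.8  0.8 -0.2] rot deg [-0.03  0.08  1.64]
[-0.53548163  0.93223935  0.09757562]
```

No stop is felt yet at about 92°. I'll let it rise gently and see whether the lugs enter the catches.

arm_command(
  motion=[
    {"x": 0,"y": 0,"z": -1,"ax": 0,"ay": 0,"az": 0,"fingers": -1},
    {"x": 0,"y": 0,"z": -2,"ax": 0,"ay": 0,"az": 0,"fingers": -1},
    {"x": 0,"y": 0,"z": -3,"ax": 0,"ay": 0,"az": 0,"fingers": -1},
    {"x": 0,"y": 0,"z": -4,"ax": 0,"ay": 0,"az": 0,"fingers": -1},
    {"x": 0,"y": 0,"z": -4.5,"ax": 0,"ay": 0,"az": 0,"fingers": -1},
    {"x": 0,"y": 0,"z": -4.5,"ax": 0,"ay": 0,"az": 0,"fingers": -1},
  ],
)

```text
t: 13.05
ee_pos: [0.5546, -0.0585, 0.1137]
ee_rot: [-0.0, 0.97, -0.245, -0.001]
wrist_force: [-3.3, -2.6, 7.4]
grip_width: 0.043
grip_force: 83.7
```

```bash
python3 -c "
from h import *
go([.555,-.0597,.1164],-120);print(env.get_obs()['torque'])"
```

```text
at [ 0.5546 -0.0585  0.1137] t 13.05 q [-0.62  0.6   1.02  1.69 -0.55  1.17 -1.52] F [-3.3 -2.6  7.4] w 0.043 yang -118.34 tilt [-1.4e-03  9.0e-04 -1.0e+00]
shift mm [ 0.9  0.9 -2.7] rot deg [-0.01  0.09  1.66]
[-0.70846551  0.64493363  0.0794861 ]
```

arm_command(
  motion=[
    {"x": 0,"y": 0,"z": -0.7,"ax": 0,"ay": 0,"az": 0,"fingers": -1},
    {"x": 0,"y": 0,"z": -1.4,"ax": 0,"ay": 0,"az": 0,"fingers": -1},
    {"x": 0,"y": 0,"z": -2,"ax": 0,"ay": 0,"az": 0,"fingers": -1},
    {"x": 0,"y": 0,"z": -2,"ax": 0,"ay": 0,"az": 0,"fingers": -1},
  ],
)

```text
t: 13.38
ee_pos: [0.5547, -0.0585, 0.1155]
ee_rot: [-0.0, 0.97, -0.245, -0.001]
wrist_force: [-3.5, -2.4, 5.1]
grip_width: 0.0429
grip_force: 83.5
```

arm_command(
  motion=[
    {"x": 0,"y": 0,"z": -0.5,"ax": 0,"ay": 0,"az": 0,"fingers": -1},
    {"x": 0,"y": 0,"z": -1,"ax": 0,"ay": 0,"az": 0,"fingers": -1},
    {"x": 0,"y": 0,"z": -1,"ax": 0,"ay": 0,"az": 0,"fingers": -1},
  ],
)

```text
t: 13.63
ee_pos: [0.5546, -0.0585, 0.1163]
ee_rot: [-0.0, 0.97, -0.245, -0.001]
wrist_force: [-3.9, -1.1, 4.6]
grip_width: 0.043
grip_force: 83.4
```

arm_command(
  motion=[
    {"x": 0,"y": 0,"z": -0.5,"ax": 0,"ay": 0,"az": 0,"fingers": -1},
    {"x": 0,"y": 0,"z": -1,"ax": 0,"ay": 0,"az": 0,"fingers": -1},
    {"x": 0,"y": 0,"z": -1,"ax": 0,"ay": 0,"az": 0,"fingers": -1},
  ],
)

```text
t: 13.88
ee_pos: [0.5544, -0.0584, 0.1165]
ee_rot: [0.0, 0.969, -0.245, -0.001]
wrist_force: [-3.1, -1.5, -0.5]
grip_width: 0.0427
grip_force: 82.8
```

It hit the catch top at origin ≈43.1 mm, where the upward force dropped away, so it is locked. I'll release and back off.

arm_command(
  motion=[
    {"x": 0,"y": 0,"z": 0.4,"ax": 0,"ay": 0,"az": 0,"fingers": -1},
    {"x": 0,"y": 0,"z": 0.4,"ax": 0,"ay": 0,"az": 0,"fingers": 0.5},
    {"x": 0,"y": 0,"z": 0.4,"ax": 0,"ay": 0,"az": 0,"fingers": 1},
    {"x": 0,"y": 0,"z": 0.4,"ax": 0,"ay": 0,"az": 0,"fingers": 1},
    {"x": 0,"y": 0,"z": 0.4,"ax": 0,"ay": 0,"az": 0,"fingers": 1},
    {"x": 0,"y": 0,"z": 0.4,"ax": 0,"ay": 0,"az": 0,"fingers": 1},
    {"x": 0,"y": 0,"z": 0.4,"ax": 0,"ay": 0,"az": 0,"fingers": 1},
    {"x": 0,"y": 0,"z": 0.4,"ax": 0,"ay": 0,"az": 0,"fingers": 1},
  ],
)

```text
t: 14.55
ee_pos: [0.5552, -0.0588, 0.1171]
ee_rot: [-0.0, 0.969, -0.245, -0.0]
wrist_force: [0.1, 0.1, 0.2]
grip_width: 0.0855
grip_force: 0.0
```

arm_command(
  motion=[
    {"x": 0,"y": 0,"z": -8,"ax": 0,"ay": 0,"az": 0,"fingers": 1},
    {"x": 0,"y": 0,"z": -20,"ax": 0,"ay": 0,"az": 0,"fingers": 1},
    {"x": 0,"y": 0,"z": -40,"ax": 0,"ay": 0,"az": 0,"fingers": 1},
    {"x": 0,"y": 0,"z": -65,"ax": 0,"ay": 0,"az": 0,"fingers": 1},
    {"x": 0,"y": 0,"z": -90,"ax": 0,"ay": 0,"az": 0,"fingers": 1},
    {"x": 0,"y": 0,"z": -115,"ax": 0,"ay": 0,"az": 0,"fingers": 1},
    {"x": 0,"y": 0,"z": -130,"ax": 0,"ay": 0,"az": 0,"fingers": 1},
    {"x": 0,"y": 0,"z": -135,"ax": 0,"ay": 0,"az": 0,"fingers": 1},
    {"x": 0,"y": 0,"z": -135,"ax": 0,"ay": 0,"az": 0,"fingers": 1},
  ],
)

```text
t: 15.3
ee_pos: [0.556, -0.0597, 0.2543]
ee_rot: [-0.0, 0.969, -0.245, 0.002]
wrist_force: [-0.9, -1.5, -0.3]
grip_width: 0.0854
grip_force: 0.0
```

```bash
python3 - <<'E'
from h import *
go([.45,.2,.28],-118)
s,d=env.grab_frame('scene');W=world("scene",d);X=W.reshape(-1,3)
k=(X[:,2]>.135)&(X[:,2]<.16)&(np.hypot(X[:,0]-.555,X[:,1]+.059)<.1)
G=X[k];print(k.sum(),"top z",np.percentile(G[:,2],[5,50,95]).round(4))
top=G[abs(G[:,2]-np.median(G[:,2]))<.006]
u=top[:,:2]-[.555,-.059];a=np.radians(153);print("along toe dir",(u@[np.cos(a),np.sin(a)]).min(),(u@[np.cos(a),np.sin(a)]).max())
r=cv2.minAreaRect((top[:,:2]*1000).astype(np.float32));print(r);A=np.c_[top[:,:2],np.ones(len(top))];print("slope",np.linalg.lstsq(A,top[:,2],rcond=None)[0])
cv2.imwrite('pics/s4.png',cv2.resize(s[120:340,250:510],None,fx=2.5,fy=2.5))
E
```

```text
at [ 0.556  -0.0597  0.2543] t 15.3 q [-0.66  0.48  1.11  1.48 -0.43  1.45 -1.61] F [-0.9 -1.5 -0.3] w 0.0854 yang -118.4 tilt [ 3.7e-03 -4.0e-04 -1.0e+00]
shift mm [-216.7 -178.   -26.2] rot deg [-0.08 -0.19 -0.4 ]
1767 top z [0.1375 0.1472 0.1489]
along toe dir -0.06916292338507087 0.0890661821098146
((544.8960571289062, -56.61330795288086), (57.485862731933594, 158.06939697265625), 61.070133209228516)
slope [0.02351762 0.04126896 0.13675091]
```

View pics/s4.png

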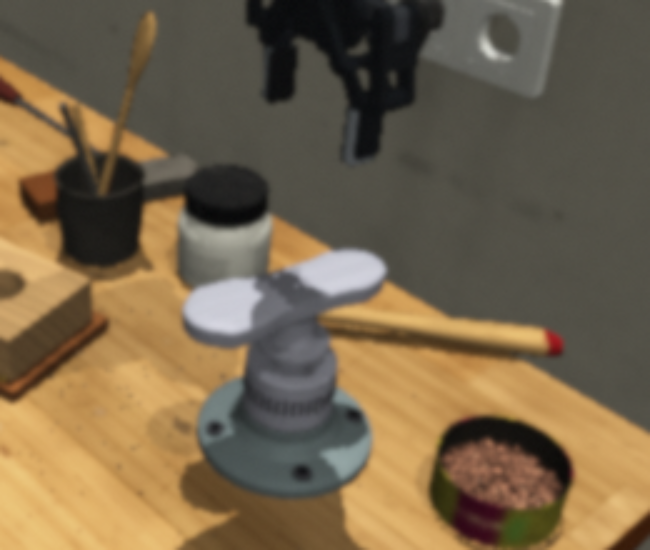

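The foot stands level in the jack, with the toe at (190,310) in the crop, towards the robot. Its top is at 147 mm (origin 43), it extends +89/−69 mm from the axis, and the gripper is clear above. I'm handing it in.

```bash
python3 -c "
from workcell import env
print(env.job_done())"
```

```text
the job is handed in; nothing more can be done
None
```

The sole foot is locked in the jack with its toe towards the robot (origin about 43 mm above the bench, wrist force about 10 N at most while pressing and turning), and I handed the job in at about 15 s; no verdict was returned.

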